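# Refit the retaining ring on the vial carousel

## Robot

A 6-joint arm with a two-finger parallel gripper is mounted at the origin on the work surface. World frame = base frame: x ahead of the robot, y to its left, z up, the work surface at z = 0. Lengths are in mm, angles in degrees, forces in N, time in s.
With the tool pointing down it reaches from about 300 to 850 mm from the base axis. Payload 4.2 kg.
Tool frame: the origin (TCP) lies midway between the tips of the shut fingers; the grasp point (between the pads) lies env.hold_point_z behind it (env.hold_point_z is the distance from the TCP to the grasp point, in mm); z points along the fingers, y is the line along which they close (so a half turn about z gives the same grasp; the last joint's range is limited). The gripper opens to 91 mm and grips with 3 to 60 N. Pads are 32 mm wide; open, the fingers measure 118 mm over their backs; the gripper's body (76 mm by 178 mm) begins 60 mm behind the grasp point.
Start: joints at [73.339, 18.312, 89.639, -0, 72.044, -1.146], TCP at [153.816, 554.061, 213.976] pointing down, gripper open.
Joint ranges: [-177.97, 177.97], [-48.28, 115.42], [12.27, 149.76], [-77.06, 257.06], [2.81, 150.46], [-146.56, 146.56]. Speed limits (degrees/s): [147.25, 147.25, 180, 180, 180, 180].

## Interface

Orientations are given as [roll, pitch, yaw] about the fixed x, y, z axes, in that order (R = Rz(yaw) Ry(pitch) Rx(roll)).
In Python, from workcell import env, viewer, spotter gives the robot as it stands.
- The arm moves only by the tool apply_moves, never from a script. Its arguments are lists of equal length, an entry for each row: "delta_pos": the shift along the world's x, y, z normalised to -1 to 1, where 1 is 120 mm, a list of three; "rot": the turn, a rotation vector about the world's x, y, z normalised to -1 to 1, where 1 is 1.5 rad, a list of three; "hand": the opening, from 0 (shut) to 1 (fully open). A call has 1 to 10 rows; each row is the pose to reach, as a shift and turn from the pose commanded when the call began; what a row does not reach only later rows make up. A row lasts 1/12 s, in which the tool goes at most 41.7 mm and 7.16 degrees, less where a joint would pass 70% of its speed; a pose out of reach is approached as far as the arm can. A call with a number of a shift or a turn outside -1 to 1 is refused whole. A call with a gripper value outside its range is refused whole. The fingers move at their own pace and stop on an object; "newtons" is the grip in N (left out, the last holds). Time passes only in rows, so rows that repeat a pose let the fingers close. It gives the time, the measured TCP pose, the force, the opening and the grip force at its end, in the units of the state.
- env.state(): the state, without advancing time (a new reading comes with each control period).
- viewer.grab_frame(name): name is "scene" or "top"; returns a dict with "pixels" (420x560x3 uint8, red, green, blue), "camera_matrix" (3x3 intrinsics, pixels), "R" (3x3) and "t" (3): a world point X has camera coordinates R X + t. Camera axes: x right, y down, z forward; pixel columns grow to the right and rows downward; lengths in mm; the calibration is good to about 2 mm. A picture is of the moment at which its call begins. There is no depth.
- env.job_done(): hands the job in; it is judged then, once.
Trained networks look in a picture, given as the dict that the camera call returned (one of the last four; its "shot" number tells which), for a name from the list of things; names that differ only in an ending like _2 or _b are one class to them, and where a whole thing is asked for, a point or a joint stands for the part that bears it (a point fixed in the world has none). Each returns a list of dicts, best first, with "score" (0 to 1); they miss things now and then, are a little off and sometimes report something else, mostly with a low value. They report only what shows in the picture. A call takes as long as a camera call. They do not tell look-alikes from the thing itself.
- spotter.trace(picture, query): "mask" (420x560 bool, what is visible of it) and "box" ([centre column, centre row, width, height] in pixels, round what is visible of it).
- spotter.landmark_of(picture, query): "position" ([column, row] in pixels: a listed point, or the origin of a listed thing).
The state is a dict: "time_s": time; "qpos": joint angles; "qvel": joint speeds; "effort": joint torques, N m; "ee_pos": TCP position; "ee_rot": TCP orientation; "force": force on the tool from outside, world axes, zero at the start; "torque": the same for the moment, N m; "gripper_width": finger opening in mm; "gripper_force": force on a finger pad.
Only numpy, scipy, OpenCV 4.12 (cv2) and the standard library are available. Lean on these libraries where they do the work, as an engineer would, in place of code of your own. Each camera call takes 0.05 s, during which the arm holds its last target. There are 200 camera calls.

## Task

The brass retaining ring is lying on the step near the top of the vial carousel's spindle. Take the snap-ring pliers from their stand, spread the ring by its two eyes with the pliers' pins (no further than it needs, or it bends), lower it fully down and let it close into the groove, never pressing hard on ring or carousel nor touching the ring with the gripper itself. Then put the pliers back upright in the middle of their stand, leaving everything else on the bench undisturbed.

Things in the scene. Friction and masses are not known exactly. Their poses are not given: they have to be found in the camera images.
- carousel: White vial carousel, fixed: 170 mm square base, round grey deck of 88 mm radius with capped vials up to z 86 mm. Origin: on its underside, on the axis of the upright steel spindle in its middle; z up. Spindle top 99 mm above the origin.
- groove (a point): Point on the spindle axis at the floor of the groove, level with the aluminium flange face. Above it (mm): groove radius 18.8 from 0 to 6, then land radius 21.6 up to 20, then step and pilot radius 18.8 up to 29. In the flange a 15 mm deep channel (radius 25.5 to 42.5) leaves room for the pins' ends under the ring's eyes.
- ring: Brass ring 4 mm thick, inner radius 20, outer 26; two halves hinged at the back at x = -23 mm. Origin: ring centre, underside; z up. Loose; starts flat on the spindle's step, round the pilot. Its eyes stand out on +x: through-slots 14 mm (x) by 8 mm (y), centres at x = 33, y = +10 and -10 mm when closed; ears run from x 23 to 43, y 3 to 17.
- ring_l (a joint): How far each ring half is swung open, rad; 0 closed, springs shut (4 N at each eye, 6 N at 0.2). Spread to 0.2 it passes the land when its origin lies 1.5 to 3 mm to the ring's -x side of the spindle axis (at 0.15 barely); beyond 0.32 it is bent. Each eye moves out 5.5 mm per 0.1 rad and at 0.2 has drawn 3 mm towards the hinge; let the pliers follow inwards or they pull.
- pliers: Blue snap-ring pliers, 103 mm tall, 0.15 kg, stand upright. Origin: midway between the pin tips; z up. Two 4 mm pins along y, at y = +8 and -8 mm relaxed, z 0 to 9; 9 mm shanks z 9 to 39; body z 39 to 53 (28 x 84 mm). Orange handle paddles z 53 to 103, 24 mm wide (x), outer faces at y = +31 and -31 mm relaxed.
- jaw_l (a joint): Travel of the +y pin, m, 0 relaxed to 0.018. It is one piece with the -y paddle: squeezing the paddles together by 2 mm (1 mm each) moves each pin outwards 1 mm. Springs press each paddle out with 18 N at rest, 21 N at full travel. Squeezed 2 mm a side the pins stand 20 mm apart, as the closed ring's eyes.
- jaw_r (a joint): The same for the -y pin, one piece with the +y paddle.
- stand: Grey fixed stand for the pliers, 80 x 110 mm. Origin: centre of its underside, z up. The pliers' body rests on its two end walls (top at z 44 mm, y 34 to 46 mm either side), pins hanging in the pocket between (32 mm wide along x, 68 mm along y): pliers' origin 5 mm above the stand's origin, their y along its y.
- vial_a: Small clear vial with white cap, 24 mm across, 42 tall; a bystander. Origin: centre of underside.
- vial_b: Small amber vial with red cap, 24 mm across, 42 tall; a bystander. Origin: centre of underside.
- dropper: White bottle, 36 mm across, 85 tall; a bystander. Origin: centre of underside.
- slide_box: White and green slide box, 85 x 35 x 34 mm; a bystander.
- driver: Screwdriver, 160 mm long; a bystander.
- cup: White ceramic cup, 60 mm across, 40 tall; a bystander.
There are look-alikes about, which are no part of the job. Several things look just like the stand: the one meant starts farthest from the robot's base.

How it is judged:
By the outcome, as a careful person would: the job done as asked, in the order asked, and still so for the second after the job is handed in, with the robot touching nothing.
It also fails if it takes over 64 s, if anything falls off the work surface, if the arm or the gripper's body presses on something with over 40 N, if the wrist force passes 120 N, or if a joint passes its speed limit or range.

## Working session

There is one attempt and no reset: what is moved stays moved. The work goes in short steps, Python scripts to look and compute and a tool call to move; the robot and the scene stay as the last step left them, time stands still between calls to the robot, and variables do not carry over. Pictures are saved under pics/ and viewed, at most 10 in all, crops included, and the job is handed in when it is done.

Besides the shell and the picture viewer there is one more tool, called after "Call:" by a JSON object that holds its "name" and its "arguments", one argument or row to a line. apply_moves: Moves the arm, as the interface text tells. Its arguments: {"type":"object","properties":{"delta_pos":{"type":"array"},"rot":{"type":"array"},"hand":{"type":"array"},"newtons":{"type":"number"}},"required":["delta_pos","rot","hand"]}

```bash
mkdir -p pics; cat > h.py <<'E'
import numpy as np, cv2
from workcell import env, viewer, spotter
def proj(f,X):
    c=f["R"]@np.asarray(X,float)+f["t"]; p=f["camera_matrix"]@c; return p[:2]/p[2]
def ray(f,px,z):
    K=np.asarray(f["camera_matrix"]);R=np.asarray(f["R"]);t=np.asarray(f["t"])
    d=R.T@np.linalg.inv(K)@np.array([px[0],px[1],1.]); o=-R.T@t
    return o+d*(z-o[2])/d[2]
def save(f,n,crop=None,s=1):
    im=cv2.cvtColor(f["pixels"],cv2.COLOR_RGB2BGR)
    if crop: im=im[crop[1]:crop[3],crop[0]:crop[2]]
    cv2.imwrite("pics/"+n,cv2.resize(im,None,fx=s,fy=s,interpolation=cv2.INTER_CUBIC))
E
python3 - <<'E'
from h import *
print(env.hold_point_z, env.state())
for c in("top","scene"):
    f=viewer.grab_frame(c); save(f,c+"0.png",s=1.4)
    print(c,"campos",-f["R"].T@f["t"])
    for q,z in (("carousel",0),("groove",70),("ring",90),("pliers",5),("stand",0),("cup",0),("dropper",0)):
        for d in spotter.landmark_of(f,q)[:5]: print(q,np.round(d["score"],2),np.round(d["position"],1),np.round(ray(f,d["position"],z),1))
E
```

```text
18.8 {'time_s': 0.0, 'qpos': array([ 7.33396301e+01,  1.83500777e+01,  8.97067668e+01, -2.08928065e-04,
        7.20418885e+01, -1.14617869e+00]), 'qvel': array([ 0.09195977,  0.05206259,  0.01595699, -0.01777998, -0.00343888,
       -0.09840883]), 'effort': array([-4.85406108e-04, -4.12454259e+01, -2.31976211e+01,  7.28030805e-02,
        4.57289396e-02, -1.44468158e-04]), 'ee_pos': array([153.65883404, 553.56946317, 213.13349332]), 'ee_rot': array([-1.79901283e+02, -1.77638266e-03,  1.64485872e+02]), 'force': array([ 0.51617855, -0.14967981,  0.03413702]), 'torque': array([ 0.0100021 ,  0.01166666, -0.04767372]), 'gripper_force': 0.0, 'gripper_width': 91.07209525823343}
top campos [ 445.88952392  -16.85684528 1093.04000803]
carousel 0.74 [211.3 231.4] [519.7 192.2   0. ]
carousel 0.5 [372.9 215.3] [ 560.  -229.2    0. ]
groove 0.56 [201.2 226.3] [527.6 204.   70. ]
ring 0.53 [448.7 256.9] [ 451.7 -385.4   90. ]
ring 0.49 [196.  232.8] [510.3 212.   90. ]
pliers 0.61 [373. 220.] [ 547.2 -228.1    5. ]
stand 0.84 [376. 216.] [ 558.1 -237.1    0. ]
stand 0.73 [398.8 298. ] [ 348.6 -289.1    0. ]
stand 0.66 [324. 275.] [ 406.4 -100.7    0. ]
cup 0.9 [445.4 257.5] [ 450.7 -410.1    0. ]
dropper 0.48 [280.1 178.3] [659.4  11.5   0. ]
dropper 0.42 [287.6 250. ] [470.6  -7.5   0. ]
scene campos [ 965.18195688  577.70202705 1224.55166456]
carousel 0.85 [333.4 273.3] [521.6 195.9   0. ]
groove 0.69 [335.8 261.8] [522.5 197.9  70. ]
groove 0.31 [422.5 317.3] [457.7 426.4  70. ]
ring 0.63 [341.6 259.8] [515.7 208.9  90. ]
stand 0.89 [294.8 171.7] [ 402.  -114.7    0. ]
stand 0.69 [226.6 169.6] [ 551.8 -240.6    0. ]
stand 0.59 [275.4 125.7] [ 342.  -285.8    0. ]
cup 0.77 [219.1 118.9] [ 461.5 -413.4    0. ]
cup 0.46 [297.2 226.1] [508.2  30.6   0. ]
dropper 0.83 [244.3 251.2] [664.2   5.4   0. ]
dropper 0.53 [334.5 271.1] [515.4 192.9   0. ]
```

View pics/top0.png

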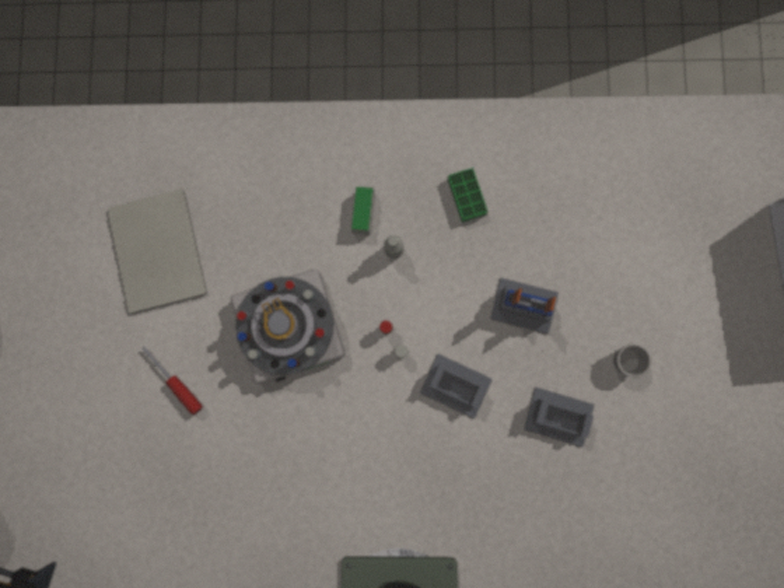

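View pics/scene0.png

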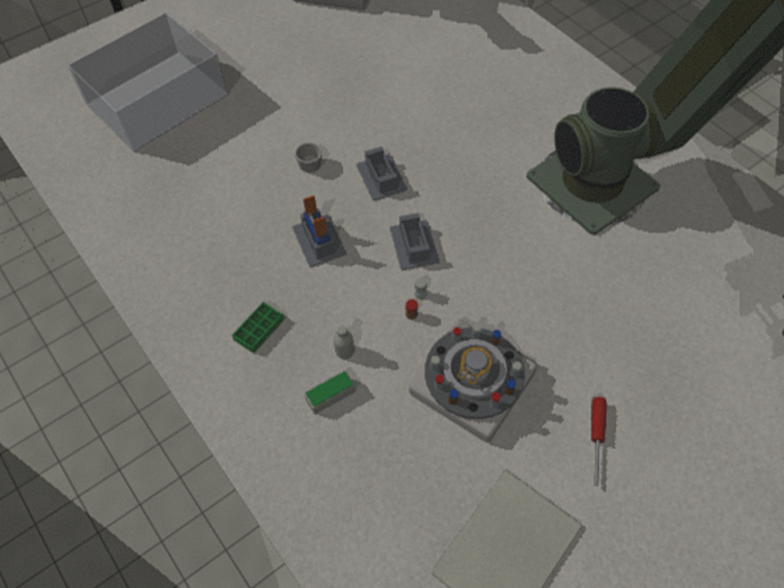

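The top view shows the pliers in a stand at about (525,300) of the enlarged picture, with two empty look-alike stands nearer the base. The ring is on the carousel at about (280,322). I'll zoom in on both for accuracy.

```bash
python3 - <<'E'
from h import *
ims=[]
for c,ctrs in (("top",((202,230),(375,216))),("scene",((336,262),(226,165)))):
    f=viewer.grab_frame(c); im=cv2.cvtColor(f["pixels"],cv2.COLOR_RGB2BGR)
    np.savez(c+".npz",pixels=f["pixels"],camera_matrix=f["camera_matrix"],R=f["R"],t=f["t"])
    print(c,f["camera_matrix"][0])
    row=[]
    for cx,cy in ctrs:
        w,h=(40,30) if cx in(202,) else (33,25) if cx==375 else (40,30)
        cr=cv2.resize(im[cy-h:cy+h,cx-w:cx+w],(400,300),interpolation=cv2.INTER_CUBIC); row.append(np.clip(cr*1.3,0,255).astype(np.uint8))
    ims.append(np.hstack(row))
    for q in("ring","pliers","stand","groove","ring_l","jaw_l"):
        for d in spotter.trace(f,q)[:3]: print(q,round(d["score"],2),np.round(d["box"],1),d["mask"].sum())
cv2.imwrite("pics/z.png",np.vstack(ims))
E
```

```text
top [420.3137997    0.         276.15679991]
ring 0.67 [198.4 229.6  20.2  21.1] 151
pliers 0.86 [377.4 216.4  39.6  20.5] 452
stand 0.88 [326.2 275.8  53.1  46.2] 1369
stand 0.74 [399.5 299.7  49.8  45. ] 1450
stand 0.69 [376.1 217.4  46.9  39.8] 907
groove 0.66 [207.4 233.6  85.4  78.8] 4385
ring_l 0.67 [198.4 229.6  20.2  21.1] 151
jaw_l 0.71 [451.8 257.4  27.5  22.9] 504
jaw_l 0.55 [390.2 217.9  17.9  10. ] 87
jaw_l 0.52 [371.  213.3  10.3  11.4] 65
scene [528.15929832   0.         283.67153802]
ring 0.58 [345.9 259.5  16.5  21.2] 82
ring 0.57 [340.5 263.6  18.3  23.8] 121
pliers 0.66 [227.9 157.5  18.1  34. ] 341
stand 0.85 [294.1 171.4  32.   42.2] 995
stand 0.73 [227.2 169.8  35.4  38.7] 718
stand 0.67 [271.2 124.6  35.9  38.1] 843
groove 0.95 [337.1 272.6  94.9  88.3] 4732
ring_l 0.58 [345.9 259.5  16.5  21.2] 82
ring_l 0.57 [340.5 263.6  18.3  23.8] 121
jaw_l 0.49 [227.3 160.3   7.4  16.4] 108
jaw_l 0.48 [221.1 147.    8.1  16.6] 119
```

View pics/z.png

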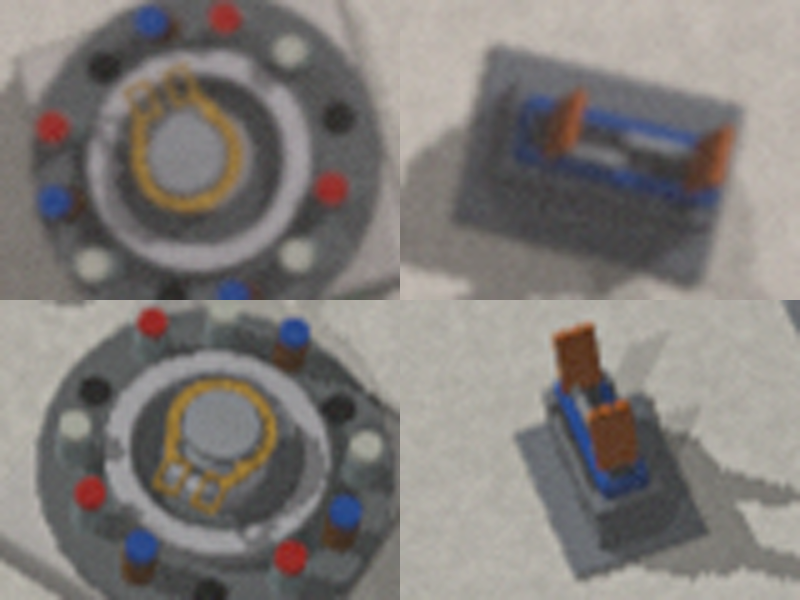

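The crops show the ring closed, with its eyes at top-view pixels of about (191,220) and (198,217). The pliers sit squarely in the far stand. I'll fit models to both.

```bash
cat > fit.py <<'E'
from h import *
from scipy.optimize import minimize
S=4
def P(f,pts): return np.array([proj(f,p) for p in pts])
def w(pose,l):
    x,y,a=pose; c,s=np.cos(a),np.sin(a); l=np.asarray(l,float)
    return np.c_[x+c*l[:,0]-s*l[:,1],y+s*l[:,0]+c*l[:,1],l[:,2]]
def fill(m,f,pts,o,v,hull=True):
    q=(P(f,pts)-o+.5)*S
    if hull: q=cv2.convexHull(q.astype(np.float32))[:,0]
    cv2.fillPoly(m,[np.round(q*16).astype(np.int32)],v,shift=4)
def circ(r,z,n=60): a=np.linspace(0,2*np.pi,n); return np.c_[r*np.cos(a),r*np.sin(a),0*a+z]
def rect(x0,x1,y0,y1,z): return [[x0,y0,z],[x1,y0,z],[x1,y1,z],[x0,y1,z]]
def ringmask(f,pose,o,n,z,axis):
    m=np.zeros((n*S,n*S),np.uint8)
    for zz in(z,z+4):
        fill(m,f,w(pose,circ(26,zz)),o,255)
        for s in(1,-1): fill(m,f,w(pose,rect(23,43,s*3,s*17,zz)),o,255)
    h=m.copy()
    for s in(1,-1): fill(m,f,w(pose,rect(26,40,s*6,s*14,z+2)),o,0)
    fill(m,f,w(pose,circ(20,z+4)),o,0)
    fill(m,f,w((axis[0],axis[1],0),np.r_[circ(18.8,z+5),circ(18.8,99)]),o,0)
    return cv2.resize(m,(n,n),interpolation=cv2.INTER_AREA).astype(float)
def plmask(f,pose,o,n,dz,t):
    m=np.zeros((n*S,n*S),np.uint8)
    fill(m,f,w(pose,rect(-14,14,-42,42,39+dz)+rect(-14,14,-42,42,53+dz)),o,255)
    for s in(1,-1): fill(m,f,w(pose,rect(-12,12,s*(31-t),s*(25-t),53+dz)+rect(-12,12,s*(31-t),s*(25-t),103+dz)),o,255)
    return cv2.resize(m,(n,n),interpolation=cv2.INTER_AREA).astype(float)
def gold(px):
    p=px.astype(float); return np.clip(np.minimum(p[...,0],p[...,1]*1.2)-p[...,2],0,None)
def bo(px):
    p=px.astype(float); return (np.ptp(p,axis=-1)>45).astype(float)
def cor(a,b): return np.corrcoef(a.ravel(),b.ravel())[0,1]
def run(fs,render,meas,z,p0,n):
    os=[np.round(proj(f,[p0[0],p0[1],z])-n/2).astype(int) for f in fs]
    ms=[meas(f["pixels"][o[1]:o[1]+n,o[0]:o[0]+n]) for f,o in zip(fs,os)]
    cost=lambda q:-sum(cor(render(f,(q[0],q[1],q[2]/30),o,n),m) for f,o,m in zip(fs,os,ms))
    best=min((minimize(cost,[p0[0],p0[1],30*a],method="Nelder-Mead",options=dict(initial_simplex=np.array([p0[0],p0[1],30*a])+np.array([[-4,-4,-3],[5,0,0],[0,5,0],[0,0,5]]),xatol=.02,fatol=1e-4)) for a in p0[2]),key=lambda r:r.fun)
    return best.x[:2].round(2),np.degrees(best.x[2]/30).round(2),round(best.fun/len(fs),3)
E
python3 - <<'E'
from fit import *
F={c:dict(np.load(c+".npz")) for c in("top","scene")}
for sel in(["top"],["scene"],["top","scene"]):
    fs=[F[c] for c in sel]
    print(sel,"ring",run(fs,lambda f,q,o,n:ringmask(f,q,o,n,90,q[:2]),gold,92,(519,199,[0.1,.4]),44))
    print("pliers",run(fs,lambda f,q,o,n:plmask(f,q,o,n,5,0),bo,50,(553,-240,[-.15,-.25]),52))
    # flange ring / spindle: bright disc at z 99
f=F["top"]
print(ray(f,(199.3,230.5),99))
E
```

```text
['top'] ring (array([515.94, 204.49]), np.float64(24.04), np.float64(-0.87))
pliers (array([ 556.19, -235.11]), np.float64(-5.36), np.float64(-0.304))
['scene'] ring (array([515.97, 201.65]), np.float64(23.88), np.float64(-0.861))
pliers (array([ 554.06, -235.83]), np.float64(-16.6), np.float64(-0.484))
['top', 'scene'] ring (array([516.11, 203.06]), np.float64(23.15), np.float64(-0.802))
pliers (array([ 553.7 , -235.65]), np.float64(-16.25), np.float64(-0.392))
[515.23538735 202.10026282  99.        ]
```

```bash
cat >> fit.py <<'E'
def bo(px):
    p=px.astype(float); b=(p[...,2]-p[...,0])/p.max(-1); o=(p[...,0]-p[...,2])/p.max(-1)
    return ((b>.25)|(o>.35)).astype(float)
def edge_fit(fs,dz,p0,n):
    pass
E
python3 - <<'E'
from fit import *
F={c:dict(np.load(c+".npz")) for c in("top","scene")}
for sel in(["top"],["scene"],["top","scene"]):
    fs=[F[c] for c in sel]
    print(sel,"pliers",run(fs,lambda f,q,o,n:plmask(f,q,o,n,5,0),bo,50,(553,-240,[-.15,-.25]),52))
# paddle centroids (orange)
f=F["top"]; p=f["pixels"].astype(float); m=((p[...,0]-p[...,2])/p.max(-1)>.4); m[:190]=0;m[240:]=0;m[:,:350]=0;m[:,405:]=0
n,l,s,c=cv2.connectedComponentsWithStats(m.astype(np.uint8)); print(s,c)
# disc of spindle top
for k,f in F.items():
    o=np.round(proj(f,[515,202,99])).astype(int)-16
    g=f["pixels"][o[1]:o[1]+32,o[0]:o[0]+32].astype(float); br=g.mean(-1)*(gold(g)<15)*1.
    def cost(q):
        m=np.zeros((128,128),np.uint8); fill(m,f,w((q[0],q[1],0),circ(18.8,99)),o,255)
        return -cor(cv2.resize(m,(32,32),interpolation=cv2.INTER_AREA).astype(float),br)
    r=min((minimize(cost,[a,b],method="Nelder-Mead",options=dict(initial_simplex=[[a,b],[a+4,b],[a,b+4]])) for a in(513,517) for b in (200,204)),key=lambda r:r.fun); print(k,"spindle",r.x.round(1),r.fun)
E
```

```text
['top'] pliers (array([ 553.77, -231.52]), np.float64(-14.82), np.float64(-0.678))
['scene'] pliers (array([ 554.43, -232.82]), np.float64(-14.78), np.float64(-0.873))
['top', 'scene'] pliers (array([ 554.23, -232.  ]), np.float64(-14.96), np.float64(-0.771))
[[     0      0    560    420 235128]
 [   366    206      6     10     34]
 [   390    213      7      9     38]] [[279.46866388 209.49849444]
 [369.26470588 211.29411765]
 [393.07894737 217.21052632]]
top spindle [516.1 204. ] -0.5224906653483771
scene spindle [517.6 203.3] -0.3829677178712928
```

Call:
{"name": "apply_moves", "arguments": {
  "delta_pos": [
    [0.834,-0.936,0],
    [0.834,-0.936,0],
    [0.834,-0.936,0],
    [0.834,-0.936,0],
    [0.834,-0.936,0]
  ],
  "rot": [
    [0,0,0],
    [0,0,0],
    [0,0,0],
    [0,0,0],
    [0,0,0]
  ],
  "hand": [1,1,1,1,1]
}}

```text
time_s: 1.92
ee_pos: [256.3, 438.3, 214.2]
ee_rot: [-179.9, 0.1, 164.2]
force: [0.0, 0.3, 0.3]
gripper_width: 90.9
gripper_force: 0.0
```

Call:
{"name": "apply_moves", "arguments": {
  "delta_pos": [
    [0.834,-0.936,0],
    [0.834,-0.936,0],
    [0.834,-0.936,0],
    [0.834,-0.936,0],
    [0.834,-0.936,0]
  ],
  "rot": [
    [0,0,0],
    [0,0,0],
    [0,0,0],
    [0,0,0],
    [0,0,0]
  ],
  "hand": [1,1,1,1,1]
}}

```text
time_s: 2.33
ee_pos: [356.4, 327.0, 214.1]
ee_rot: [-180.0, 0.1, 164.2]
force: [-0.8, -0.4, 0.8]
gripper_width: 91.4
gripper_force: 0.0
```

Call:
{"name": "apply_moves", "arguments": {
  "delta_pos": [
    [0.834,-0.936,0],
    [0.834,-0.936,0],
    [0.834,-0.936,0],
    [0.834,-0.936,0],
    [0.834,-0.936,0]
  ],
  "rot": [
    [0,0,0],
    [0,0,0],
    [0,0,0],
    [0,0,0],
    [0,0,0]
  ],
  "hand": [1,1,1,1,1]
}}

```text
time_s: 2.75
ee_pos: [456.8, 215.3, 213.9]
ee_rot: [-180.0, 0.1, 164.3]
force: [-0.4, 0.5, 1.3]
gripper_width: 91.3
gripper_force: 0.0
```

Call:
{"name": "apply_moves", "arguments": {
  "delta_pos": [
    [0.834,-0.936,0],
    [0.834,-0.936,0],
    [0.834,-0.936,0],
    [0.834,-0.936,0],
    [0.834,-0.936,0]
  ],
  "rot": [
    [0,0,0],
    [0,0,0],
    [0,0,0],
    [0,0,0],
    [0,0,0]
  ],
  "hand": [1,1,1,1,1]
}}

```text
time_s: 3.17
ee_pos: [557.1, 103.1, 213.5]
ee_rot: [-180.0, 0.1, 164.3]
force: [0.0, 0.6, -1.3]
gripper_width: 91.1
gripper_force: 0.0
```

Call:
{"name": "apply_moves", "arguments": {
  "delta_pos": [
    [0,-0.936,0],
    [0,-0.936,0],
    [0,-0.936,0],
    [0,-0.936,0]
  ],
  "rot": [
    [0,0,0],
    [0,0,0],
    [0,0,0],
    [0,0,0]
  ],
  "hand": [1,1,1,1]
}}

```text
time_s: 3.5
ee_pos: [553.7, -9.9, 213.9]
ee_rot: [-179.9, -0.0, 164.3]
force: [-1.0, 0.3, 1.4]
gripper_width: 91.1
gripper_force: 0.0
```

Call:
{"name": "apply_moves", "arguments": {
  "delta_pos": [
    [0,-0.936,0],
    [0,-0.936,0],
    [0,-0.936,0],
    [0,-0.936,0]
  ],
  "rot": [
    [0,0,0],
    [0,0,0],
    [0,0,0],
    [0,0,0]
  ],
  "hand": [1,1,1,1]
}}

```text
time_s: 3.83
ee_pos: [554.4, -122.0, 213.9]
ee_rot: [-179.9, 0.0, 164.3]
force: [-0.7, -0.2, -0.1]
gripper_width: 91.4
gripper_force: 0.0
```

Call:
{"name": "apply_moves", "arguments": {
  "delta_pos": [
    [0,-0.936,0],
    [0,-0.936,0],
    [0,-0.936,0],
    [0,-0.936,0],
    [0,-0.936,0],
    [0,-0.936,0]
  ],
  "rot": [
    [0,0,0],
    [0,0,0],
    [0,0,0],
    [0,0,0],
    [0,0,0],
    [0,0,0]
  ],
  "hand": [1,1,1,1,1,1]
}}

```text
time_s: 4.33
ee_pos: [554.5, -229.7, 213.8]
ee_rot: [179.9, -0.0, 164.6]
force: [-1.0, -0.3, -0.0]
gripper_width: 91.0
gripper_force: 0.0
```

Call:
{"name": "apply_moves", "arguments": {
  "delta_pos": [
    [0,0,-0.2],
    [0,0,-0.4],
    [0,0,-0.6],
    [0,0,-0.6],
    [0,0,-0.6]
  ],
  "rot": [
    [0,0,0.006],
    [0,0,0.006],
    [0,0,0.006],
    [0,0,0.006],
    [0,0,0.006]
  ],
  "hand": [1,1,1,1,1]
}}

```text
time_s: 4.75
ee_pos: [553.9, -229.9, 141.4]
ee_rot: [179.9, -0.2, 165.1]
force: [-0.2, 0.0, 0.3]
gripper_width: 91.2
gripper_force: 0.0
```

Call:
{"name": "apply_moves", "arguments": {
  "delta_pos": [
    [0,0,-0.1],
    [0,0,-0.2],
    [0,0,-0.3],
    [0,0,-0.4],
    [0,0,-0.5],
    [0,0,-0.6],
    [0,0,-0.63],
    [0,0,-0.63],
    [0,0,-0.63]
  ],
  "rot": [
    [0,0,0],
    [0,0,0],
    [0,0,0],
    [0,0,0],
    [0,0,0],
    [0,0,0],
    [0,0,0],
    [0,0,0],
    [0,0,0]
  ],
  "hand": [1,1,1,1,1,1,1,1,1]
}}

```text
time_s: 5.5
ee_pos: [555.2, -232.1, 67.9]
ee_rot: [-180.0, 0.1, 165.0]
force: [0.0, 0.8, 0.5]
gripper_width: 90.8
gripper_force: 0.0
```

```bash
python3 - <<'E'
from h import *
s=env.state();print(s["ee_pos"],s["ee_rot"],s["force"])
ims=[]
for c in("top","scene"):
    f=viewer.grab_frame(c); u=proj(f,[554,-232,70]).astype(int)
    im=cv2.cvtColor(f["pixels"],cv2.COLOR_RGB2BGR)[u[1]-40:u[1]+40,u[0]-40:u[0]+40]
    ims.append(np.clip(cv2.resize(im,(400,400),interpolation=cv2.INTER_CUBIC)*1.4,0,255).astype(np.uint8))
cv2.imwrite("pics/g.png",np.hstack(ims))
E
```

```text
[ 555.24819904 -232.07885185   67.87206094] [-1.79989765e+02  1.40126599e-01  1.65035562e+02] [0.03851459 0.8123083  0.50705725]
```

View pics/g.png

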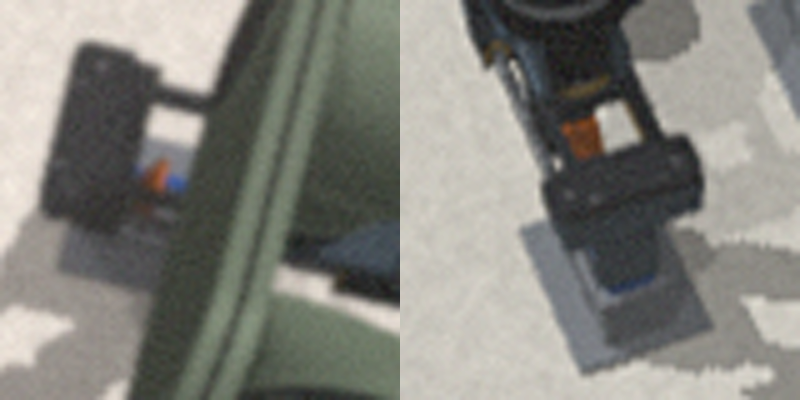

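The fingers straddle both paddles, so I'm closing now.

Call:
{"name": "apply_moves", "arguments": {
  "delta_pos": [
    [0,0,0],
    [0,0,0],
    [0,0,0],
    [0,0,0],
    [0,0,0],
    [0,0,0],
    [0,0,0],
    [0,0,0]
  ],
  "rot": [
    [0,0,0],
    [0,0,0],
    [0,0,0],
    [0,0,0],
    [0,0,0],
    [0,0,0],
    [0,0,0],
    [0,0,0]
  ],
  "hand": [0.8,0.72,0.7,0.68,0.66,0.64,0.637,0.637],
  "newtons": 40
}}

```text
time_s: 6.27
ee_pos: [554.2, -232.2, 66.6]
ee_rot: [180.0, 0.0, 165.0]
force: [-0.1, 0.1, 2.7]
gripper_width: 57.9
gripper_force: 18.9
```

Call:
{"name": "apply_moves", "arguments": {
  "delta_pos": [
    [0,0,0.1],
    [0,0,0.2],
    [0,0,0.4],
    [0,0,0.6],
    [0,0,0.8],
    [0,0,1],
    [0,0,1]
  ],
  "rot": [
    [0,0,0],
    [0,0,0],
    [0,0,0],
    [0,0,0],
    [0,0,0],
    [0,0,0],
    [0,0,0]
  ],
  "hand": [0.637,0.637,0.637,0.637,0.637,0.637,0.637]
}}

```text
time_s: 6.85
ee_pos: [556.5, -233.2, 191.0]
ee_rot: [-179.9, 0.5, 165.0]
force: [0.6, -0.7, -0.7]
gripper_width: 57.9
gripper_force: 18.2
```

Call:
{"name": "apply_moves", "arguments": {
  "delta_pos": [
    [-0.003,0.15,0],
    [-0.006,0.35,0],
    [-0.01,0.6,0],
    [-0.016,0.8,0],
    [-0.016,0.934,0]
  ],
  "rot": [
    [0,0,0.02],
    [0,0,0.04],
    [0,0,0.07],
    [0,0,0.1],
    [0,0,0.112]
  ],
  "hand": [0.637,0.637,0.637,0.637,0.637]
}}

```text
time_s: 7.27
ee_pos: [551.0, -117.8, 184.6]
ee_rot: [179.9, -0.2, 174.8]
force: [-0.6, -1.0, -1.5]
gripper_width: 57.9
gripper_force: 18.2
```

Call:
{"name": "apply_moves", "arguments": {
  "delta_pos": [
    [-0.003,0.23,0],
    [-0.006,0.47,0],
    [-0.01,0.7,0],
    [-0.016,0.934,0]
  ],
  "rot": [
    [0,0,0.03],
    [0,0,0.06],
    [0,0,0.09],
    [0,0,0.112]
  ],
  "hand": [0.637,0.637,0.637,0.637]
}}

```text
time_s: 7.6
ee_pos: [549.3, -6.8, 184.6]
ee_rot: [180.0, -0.2, -175.6]
force: [-0.6, -0.1, -1.2]
gripper_width: 58.3
gripper_force: 18.2
```

Call:
{"name": "apply_moves", "arguments": {
  "delta_pos": [
    [-0.003,0.23,0],
    [-0.006,0.47,0],
    [-0.01,0.7,0],
    [-0.016,0.934,0]
  ],
  "rot": [
    [0,0,0.03],
    [0,0,0.06],
    [0,0,0.09],
    [0,0,0.112]
  ],
  "hand": [0.637,0.637,0.637,0.637]
}}

```text
time_s: 7.93
ee_pos: [547.4, 105.3, 184.6]
ee_rot: [180.0, -0.2, -166.0]
force: [0.1, 0.1, -1.3]
gripper_width: 58.2
gripper_force: 18.2
```

Call:
{"name": "apply_moves", "arguments": {
  "delta_pos": [
    [-0.003,0.23,0],
    [-0.006,0.47,0],
    [-0.01,0.7,0],
    [-0.016,0.85,0],
    [-0.016,0.934,0],
    [-0.016,0.934,0],
    [-0.016,0.934,0]
  ],
  "rot": [
    [0,0,0.03],
    [0,0,0.06],
    [0,0,0.09],
    [0,0,0.112],
    [0,0,0.112],
    [0,0,0.112],
    [0,0,0.112]
  ],
  "hand": [0.637,0.637,0.637,0.637,0.637,0.637,0.637]
}}

```text
time_s: 8.52
ee_pos: [546.0, 215.6, 185.3]
ee_rot: [-180.0, -0.1, -156.5]
force: [-0.3, -0.9, -2.1]
gripper_width: 58.3
gripper_force: 18.2
```

```bash
python3 - <<'E'
from fit import *
s=env.state();print(s["ee_pos"],s["ee_rot"],s["force"],s["qpos"])
ims=[]
for c in("top","scene"):
    f=viewer.grab_frame(c); np.savez(c+"1.npz",pixels=f["pixels"],camera_matrix=f["camera_matrix"],R=f["R"],t=f["t"])
    u=proj(f,[535,210,110]).astype(int)
    im=cv2.cvtColor(f["pixels"],cv2.COLOR_RGB2BGR)[u[1]-40:u[1]+40,u[0]-40:u[0]+40]
    ims.append(np.clip(cv2.resize(im,(400,400),interpolation=cv2.INTER_CUBIC)*1.4,0,255).astype(np.uint8))
    print(c,u-40)
    p=s["ee_pos"]; a=np.radians(s["ee_rot"][2]-180)
    for y in(10,-10): print("pins expected",proj(f,[p[0]-np.sin(a)*y,p[1]+np.cos(a)*y,p[2]-61.4]).round(1), "eyes",proj(f,w((516,203,np.radians(23.5)),[[33,y,94]])[0]).round(1))
cv2.imwrite("pics/r.png",np.hstack(ims))
E
```

```text
[546.00171261 215.599936   185.32223855] [-1.79964393e+02 -1.20462445e-01 -1.56493493e+02] [-0.32633179 -0.93755012 -2.0583075 ] [ 2.04490984e+01  2.05348979e+01  9.05475717e+01 -4.49569620e-02
  6.90359282e+01 -9.30413178e+01]
top [155 181]
pins expected [187.5 218.4] eyes [190.4 219.5]
pins expected [195.4 214.9] eyes [198.  216.1]
scene [296 220]
pins expected [338.8 264.3] eyes [337.8 270.2]
pins expected [331.  260.6] eyes [330.2 266.5]
```

View pics/r.png

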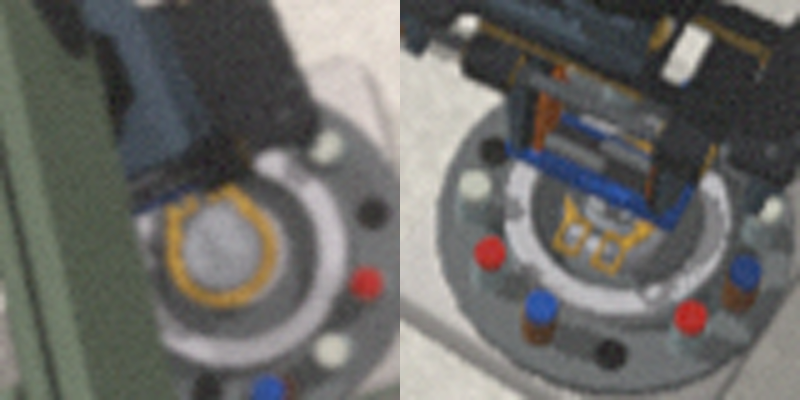

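```bash
python3 - <<'E'
from fit import *
s=env.state();p=s["ee_pos"]; a=np.radians(s["ee_rot"][2]+180); z=p[2]-61.4
f=dict(np.load("scene1.npz")); o=np.array([308,222]); k=10
im=cv2.cvtColor(f["pixels"],cv2.COLOR_RGB2BGR)[o[1]:o[1]+60,o[0]:o[0]+60]
im=np.clip(cv2.resize(im,(600,600),interpolation=cv2.INTER_CUBIC)*1.6,0,255).astype(np.uint8)
# sign-insensitive local frame
def dr(l,col): 
    q=np.round((P(f,w((p[0],p[1],a),l))-o+.5)*k).astype(int); cv2.polylines(im,[q],True,col,1)
dr(rect(-14,14,-42,42,z+39),(0,255,0)); dr(rect(-14,14,-42,42,z+53),(0,255,255))
for y in(10,-10):
    dr(np.array(circ(2,z,20))+[0,y,0],(255,255,255)); dr(np.array(circ(2,z+9,20))+[0,y,0],(255,0,255)); dr(np.array(circ(4.5,z+9,20))+[0,y,0],(0,0,255))
cv2.imwrite("pics/o.png",im)
E
```

```text
(no output)
```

View pics/o.png

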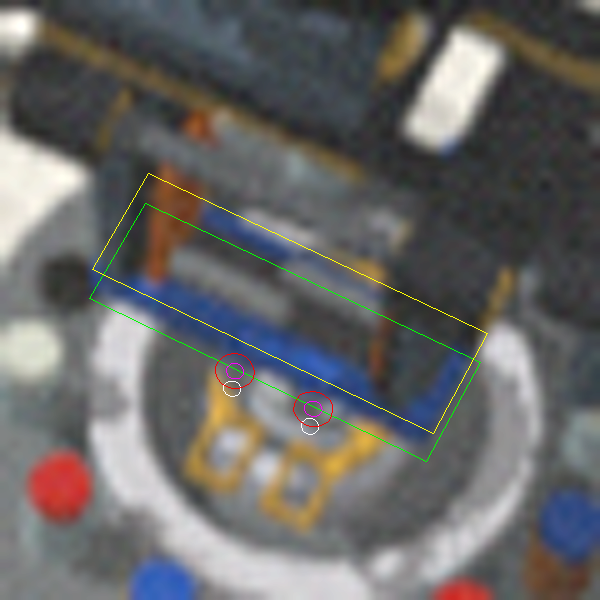

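```bash
python3 - <<'E'
from fit import *
f=dict(np.load("scene1.npz")); o=np.array([308,222]); g=f["pixels"][o[1]:o[1]+56,o[0]:o[0]+56].astype(float)
r,gg,b=g[...,0],g[...,1],g[...,2]; v=g.max(-1)
for j in range(22,54):
    print(j,"".join("B" if (b-r)[j,i]>.3*v[j,i] and v[j,i]>35 else "b" if (b-r)[j,i]>.18*v[j,i] else "o" if (r-b)[j,i]>.3*v[j,i] else str(min(9,int(v[j,i]/22))) for i in range(6,50)))
q=w((516.5,203,0),circ(18.8,99,9)); print((P(f,q)-o).round(1).tolist())
E
```

```text
22 333322211ooooobBBBb4444322322333333211111111
23 333322111oooo21bbBBBb45443322322343211111111
24 333322111ooo221112BBBBb443322223232111112211
25 223b2211ooo333221122BBBBbb333222222111111121
26 111BB211ooo33333222111233bb23ooo211111121121
27 111BBbbB2oo233333322123333bb33ooo11112112111
28 111BBBBBB3BBb233333322223333b333211111111212
29 111bbBBBBBBBBBBb333333222233333b21111111111o
30 1122344BBBBBBBBBB33333321222333321111111111o
31 222345554BBBBBBBBBBb3322111122332111111111oo
32 3333566654bBBBBBBBBBBb2111211222o111111111o4
33 333366665422BBBBBBBBBBBB21222112o12b21111135
34 33345666532222bBBBBBBBBBBBb2122oo122121B1246
35 3335666642222222BBBBBBBBBBBBb21o212221bBB246
36 333456664222222333bBBBBBBBBBBBboobb221BBB234
37 333455553222222o32334bBBBBBBBBBo112212BBb234
38 333344553222223oo234544BBBBBBBBb122b2BBB2234
39 233344553222223oo3344443bBBBBBBB112BBBBb2224
40 222344453222223ooo344432223bBBBBBbbBBBB22223
41 222344553222223oooo454432234bbbBBBBBBB222223
42 22255556422222oooooo444443333ooo2BBBBB222224
43 22256665422223oo555o334444343oooo3BBB2222223
44 2225666542222oo4555o333oo434oooo443bb2222233
45 oo24666653223oo444o444oooooooooo443222222234
46 ooo466566422ooo444o565o43ooooo43433222222334
47 ooo456656532oooooo4555o443oo4344332222222344
48 ooo44665565322oooo445o4444o43343322222222344
49 ooo34566666432233334oo333oo33333222222223444
50 ooo33445556642233333ooo33o333332222222234445
51 oo3334334556543233333ooooo333322222222344556
52 33333333345566532333333oo3332222222223345555
53 33322223335566654333333333333222222234556554
[[26.0, 38.9], [31.5, 41.6], [37.3, 40.1], [40.0, 35.4], [38.0, 30.2], [32.6, 27.6], [26.9, 29.0], [24.2, 33.6], [26.0, 38.9]]
```

Residuals are about 1 px, so I'll descend to just above the eyes and compare again.

Call:
{"name": "apply_moves", "arguments": {
  "delta_pos": [
    [0,0,-0.06],
    [0,0,-0.12],
    [0,0,-0.18],
    [0,0,-0.22],
    [0,0,-0.22],
    [0,0,-0.22]
  ],
  "rot": [
    [0,0,0],
    [0,0,0],
    [0,0,0],
    [0,0,0],
    [0,0,0],
    [0,0,0]
  ],
  "hand": [0.637,0.637,0.637,0.637,0.637,0.637]
}}

```text
time_s: 9.12
ee_pos: [546.2, 215.9, 159.4]
ee_rot: [180.0, -0.1, -156.5]
force: [-0.2, 0.2, -1.4]
gripper_width: 58.2
gripper_force: 18.2
```

```bash
python3 - <<'E'
from fit import *
s=env.state();p=s["ee_pos"]; a=np.radians(s["ee_rot"][2]+180); z=p[2]-61.4; print(p,s["ee_rot"],s["force"],z)
f=viewer.grab_frame("scene"); o=np.array([310,232]); k=12; n=50
im=cv2.cvtColor(f["pixels"],cv2.COLOR_RGB2BGR)[o[1]:o[1]+n,o[0]:o[0]+n]
im=np.clip(cv2.resize(im,(n*k,n*k),interpolation=cv2.INTER_CUBIC)*1.8,0,255).astype(np.uint8)
def dr(l,col,pose=(p[0],p[1],a)): 
    q=np.round((P(f,w(pose,l))-o+.5)*k).astype(int); cv2.polylines(im,[q],True,col,1)
dr(rect(-14,14,-42,42,z+39),(0,255,0))
for y in(10,-10):
    dr(np.array(circ(2,z,20))+[0,y,0],(255,255,255)); dr(np.array(circ(4.5,z+9,20))+[0,y,0],(0,0,255))
    dr(rect(26,40,y-4,y+4,94),(255,255,0),(516,203,np.radians(23.5)))
cv2.imwrite("pics/o2.png",im)
E
```

```text
[546.24299524 215.92028949 159.41698748] [ 1.79991746e+02 -6.05455968e-02 -1.56510590e+02] [-0.23900065  0.17519413 -1.37434496] 98.01698747986501
```

View pics/o2.png

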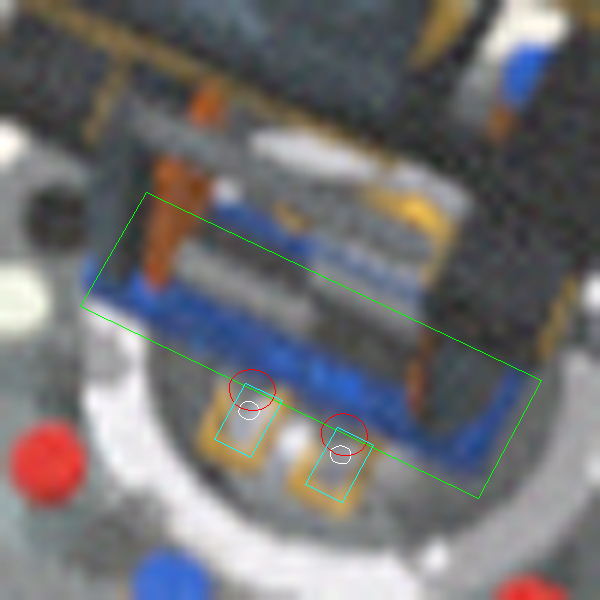

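Call:
{"name": "apply_moves", "arguments": {
  "delta_pos": [
    [0.015,0.007,0],
    [0.015,0.007,-0.02],
    [0.015,0.007,-0.035],
    [0.015,0.007,-0.05],
    [0.015,0.007,-0.05]
  ],
  "rot": [
    [0,0,0],
    [0,0,0],
    [0,0,0],
    [0,0,0],
    [0,0,0]
  ],
  "hand": [0.637,0.637,0.637,0.637,0.637]
}}

```text
time_s: 9.58
ee_pos: [548.0, 216.9, 153.5]
ee_rot: [180.0, -0.0, -156.5]
force: [-0.5, 0.7, -1.8]
gripper_width: 58.0
gripper_force: 18.2
```

Call:
{"name": "apply_moves", "arguments": {
  "delta_pos": [
    [0,0,-0.006],
    [0,0,-0.012],
    [0,0,-0.018],
    [0,0,-0.018]
  ],
  "rot": [
    [0,0,0],
    [0,0,0],
    [0,0,0],
    [0,0,0]
  ],
  "hand": [0.637,0.637,0.637,0.637]
}}

```text
time_s: 9.92
ee_pos: [548.2, 216.9, 151.7]
ee_rot: [180.0, -0.0, -156.5]
force: [1.2, -0.2, -1.8]
gripper_width: 58.2
gripper_force: 18.2
```

Call:
{"name": "apply_moves", "arguments": {
  "delta_pos": [
    [0,0,-0.008],
    [0,0,-0.016],
    [0,0,-0.025],
    [0,0,-0.025]
  ],
  "rot": [
    [0,0,0],
    [0,0,0],
    [0,0,0],
    [0,0,0]
  ],
  "hand": [0.637,0.637,0.637,0.637]
}}

```text
time_s: 10.25
ee_pos: [548.1, 216.9, 148.5]
ee_rot: [180.0, -0.0, -156.5]
force: [-0.3, -0.5, -1.1]
gripper_width: 58.3
gripper_force: 18.2
```

```bash
python3 - <<'E'
from fit import *
F=[]
for i in range(1):
    f=viewer.grab_frame("scene"); F.append(f)
s=env.state(); print(s["ee_pos"],s["force"])
o=np.array([318,252]);g=f["pixels"][o[1]:o[1]+26,o[0]:o[0]+30].astype(float);v=g.max(-1);r,b=g[...,0],g[...,2]
for j in range(26): print(j,"".join("B" if (b-r)[j,i]>.22*v[j,i] else "o" if (r-b)[j,i]>.3*v[j,i] else str(min(9,int(v[j,i]/22))) for i in range(30)))
for y in(10,-10): print((proj(f,w((516,203,np.radians(23.5)),[[33,y,94]])[0])-o).round(1))
E
```

```text
[548.1429494  216.93830472 148.63095315] [ 0.23832804 -0.76290281 -2.78689717]
0 2111oooo2BBB3oo2223222344555oo
1 B111oooo2BBBB3333222222334455o
2 2111oooo212BBBBBBB322223233442
3 211oooo221111BBBBBBB3223232321
4 211ooo3332211212BB3BBB32232221
5 B112oo233332222123333BBB332211
6 BBBB3BB2333333222233333BBB2112
7 BBBBBBBBB3333333222333333B2111
8 3BBBBBBBBBB2333332222333332111
9 433BBBBBBBBBB22332222223332111
10 44443BBBBBBBBBB322221122222111
11 445532BBBBBBBBBBBB22111122o111
12 55663222BBBBBBBBBBBB112122o222
13 66654222222BBBBBBBBBBB2112o122
14 666642222o32BBBBBBBBBBBB2o11B2
15 666653222o322223BBBBBBBBBoo122
16 66665422ooo333o454BBBBBBB22122
17 566565323ooooo4554BBBBBBBB1221
18 4566565322oooo44432233BBBBB22B
19 45566655322333343o33333BBBBBBB
20 3455556542233333ooo33o333BBBBB
21 34334556543233333ooooo33332BBB
22 3333345566532333333oo33322222B
23 222333556665433333333333322222
24 222233455666554333333333322222
25 222233345556665554444333333333
[19.8 18.2]
[12.2 14.5]
```

Call:
{"name": "apply_moves", "arguments": {
  "delta_pos": [
    [0,0,-0.006],
    [0,0,-0.012],
    [0,0,-0.012],
    [0,0,-0.012]
  ],
  "rot": [
    [0,0,0],
    [0,0,0],
    [0,0,0],
    [0,0,0]
  ],
  "hand": [0.637,0.637,0.637,0.637]
}}

```text
time_s: 10.63
ee_pos: [548.2, 217.0, 147.3]
ee_rot: [180.0, -0.0, -156.5]
force: [0.4, -0.2, -1.7]
gripper_width: 57.9
gripper_force: 18.2
```

Call:
{"name": "apply_moves", "arguments": {
  "delta_pos": [
    [0,0,-0.004],
    [0,0,-0.008],
    [0,0,-0.008],
    [0,0,-0.008]
  ],
  "rot": [
    [0,0,0],
    [0,0,0],
    [0,0,0],
    [0,0,0]
  ],
  "hand": [0.637,0.637,0.637,0.637]
}}

```text
time_s: 10.97
ee_pos: [548.3, 217.0, 146.5]
ee_rot: [180.0, 0.0, -156.5]
force: [-0.2, -0.1, -1.5]
gripper_width: 58.3
gripper_force: 18.2
```

Call:
{"name": "apply_moves", "arguments": {
  "delta_pos": [
    [0,0,0],
    [0,0,0],
    [-0.004,-0.002,0],
    [-0.009,-0.004,0],
    [-0.013,-0.006,0],
    [-0.017,-0.0075,0],
    [-0.017,-0.0075,0],
    [-0.017,-0.0075,0]
  ],
  "rot": [
    [0,0,0],
    [0,0,0],
    [0,0,0],
    [0,0,0],
    [0,0,0],
    [0,0,0],
    [0,0,0],
    [0,0,0]
  ],
  "hand": [0.61,0.59,0.56,0.53,0.505,0.48,0.48,0.48],
  "newtons": 45
}}

```text
time_s: 11.63
ee_pos: [546.2, 216.0, 146.4]
ee_rot: [-180.0, -0.0, -156.5]
force: [-1.2, -0.2, -1.1]
gripper_width: 44.2
gripper_force: 23.9
```

Call:
{"name": "apply_moves", "arguments": {
  "delta_pos": [
    [-0.003,-0.0015,0],
    [-0.006,-0.003,0],
    [-0.01,-0.0045,0],
    [-0.014,-0.006,0],
    [-0.018,-0.008,0],
    [-0.021,-0.009,0],
    [-0.021,-0.009,0],
    [-0.021,-0.009,0]
  ],
  "rot": [
    [0,0,0],
    [0,0,0],
    [0,0,0],
    [0,0,0],
    [0,0,0],
    [0,0,0],
    [0,0,0],
    [0,0,0]
  ],
  "hand": [0.46,0.435,0.41,0.385,0.365,0.347,0.347,0.347]
}}

```text
time_s: 12.3
ee_pos: [543.5, 214.9, 146.3]
ee_rot: [180.0, -0.0, -156.5]
force: [-0.1, -0.6, -2.7]
gripper_width: 31.7
gripper_force: 26.5
```

```bash
python3 - <<'E'
from fit import *
s=env.state(); print(s["ee_pos"],s["force"],s["torque"],s["gripper_width"],s["gripper_force"])
ims=[]
for c in("top","scene"):
    f=viewer.grab_frame(c); np.savez(c+"2.npz",pixels=f["pixels"],camera_matrix=f["camera_matrix"],R=f["R"],t=f["t"])
    u=proj(f,[522,205,94]).astype(int)-25
    im=cv2.cvtColor(f["pixels"],cv2.COLOR_RGB2BGR)[u[1]:u[1]+50,u[0]:u[0]+50]
    im=np.clip(cv2.resize(im,(400,400),interpolation=cv2.INTER_CUBIC)*1.6,0,255).astype(np.uint8)
    print(c,u); ims.append(im)
cv2.imwrite("pics/s.png",np.hstack(ims))
E
```

```text
[543.45219742 214.92723549 146.33345507] [-0.09882441 -0.63678322 -2.72786153] [0.00939316 0.10900039 0.02965626] 31.668313562866395 26.509705781936646
top [173 202]
scene [313 234]
```

View pics/s.png

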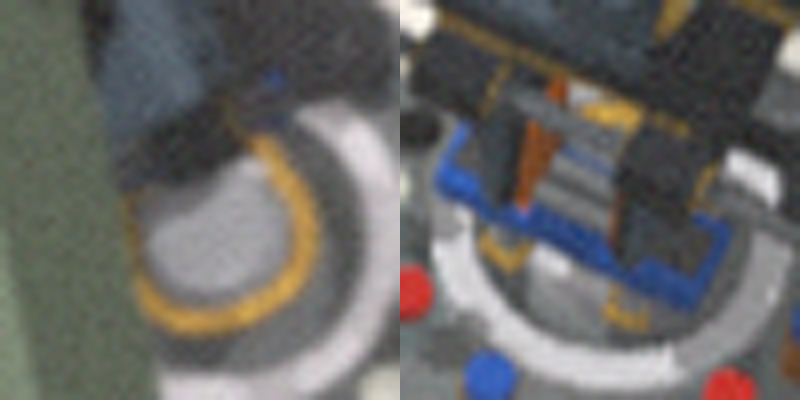

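```bash
cat > sp.py <<'E'
from fit import *
def spread(f,q,th,o,n,z,axis):
    m=np.zeros((n*S,n*S),np.uint8); a=np.linspace(0,np.pi,40)
    for s in(1,-1):
        L=np.r_[np.c_[26*np.cos(a),s*26*np.sin(a)],np.c_[20*np.cos(a),s*20*np.sin(a)][::-1]]+[23,0]
        c,d=np.cos(s*th),np.sin(s*th); L=np.c_[c*L[:,0]-d*L[:,1]-23,d*L[:,0]+c*L[:,1]]
        for zz in (z,z+4): fill(m,f,w(q,np.c_[L,0*L[:,0]+zz]),o,255,False)
    fill(m,f,w((*axis,0),np.r_[circ(18.8,z+5),circ(18.8,99)]),o,0)
    return cv2.resize(m,(n,n),interpolation=cv2.INTER_AREA).astype(float)
def go(f,z,axis,cols,rows):
    n=56;o=np.round(proj(f,[516,203,z])).astype(int)-n//2
    G=gold(f["pixels"][o[1]:o[1]+n,o[0]:o[0]+n])
    R,C=np.mgrid[o[1]:o[1]+n,o[0]:o[0]+n]; M=(C>=cols[0])&(C<=cols[1])&(R>=rows[0])&(R<=rows[1])
    c=lambda q:-cor(spread(f,(q[0],q[1],np.radians(23.5)),q[2]/30,o,n,z,axis)[M],G[M])
    r=min((minimize(c,[514+d,203,30*.18],method="Nelder-Mead",options=dict(initial_simplex=np.array([514+d,203,5.])+np.array([[-3,-3,-2],[4,0,0],[0,4,0],[0,0,3]]))) for d in(0,3)),key=lambda r:r.fun)
    u=np.array([np.cos(np.radians(23.5)),np.sin(np.radians(23.5))]); d=r.x[:2]-axis
    return r.x[:2].round(2),"th",(r.x[2]/30).round(3),"radial",(d@u).round(2),"tan",(d@[-u[1],u[0]]).round(2),r.fun.round(3)
E
python3 - <<'E'
from sp import *
f=dict(np.load("top2.npz")); print(go(f,90,np.array([516.1,204.]),(191,220),(220,250)))
f=dict(np.load("top.npz")); print("closed",go(f,90,np.array([516.1,204.]),(191,220),(222,250)))
E
```

```text
(array([514.16, 203.31]), 'th', np.float64(0.231), 'radial', np.float64(-2.05), 'tan', np.float64(0.14), np.float64(-0.868))
closed (array([515.2 , 204.84]), 'th', np.float64(0.029), 'radial', np.float64(-0.49), 'tan', np.float64(1.12), np.float64(-0.92))
```

Call:
{"name": "apply_moves", "arguments": {
  "delta_pos": [
    [0,0,-0.01],
    [0,0,-0.02],
    [0,0,-0.03],
    [0,0,-0.04],
    [0,0,-0.04]
  ],
  "rot": [
    [0,0,0],
    [0,0,0],
    [0,0,0],
    [0,0,0],
    [0,0,0]
  ],
  "hand": [0.347,0.347,0.347,0.347,0.347]
}}

```text
time_s: 12.82
ee_pos: [543.6, 214.9, 141.3]
ee_rot: [180.0, -0.0, -156.5]
force: [0.0, -0.6, -1.8]
gripper_width: 31.7
gripper_force: 26.4
```

Call:
{"name": "apply_moves", "arguments": {
  "delta_pos": [
    [0,0,-0.01],
    [0,0,-0.02],
    [0,0,-0.03],
    [0,0,-0.04],
    [0,0,-0.04]
  ],
  "rot": [
    [0,0,0],
    [0,0,0],
    [0,0,0],
    [0,0,0],
    [0,0,0]
  ],
  "hand": [0.347,0.347,0.347,0.347,0.347]
}}

```text
time_s: 13.23
ee_pos: [543.5, 214.9, 136.5]
ee_rot: [180.0, -0.0, -156.5]
force: [-1.2, -0.0, -0.7]
gripper_width: 32.0
gripper_force: 26.6
```

```bash
python3 - <<'E'
from sp import *
s=env.state(); print(s["ee_pos"],s["force"],s["torque"],s["gripper_width"],s["gripper_force"])
f=viewer.grab_frame("top")
for z in (90,85,80): print(z,go(f,z,np.array([516.1,204.]),(191,220),(220,250)))
save(f,"d.png",(173,202,223,252),8)
E
```

```text
[543.48998864 214.92826832 136.51175937] [-1.15001858 -0.0459387  -0.73465469] [-0.09621856  0.31305279 -0.02788115] 32.04355816385901 26.555278301239014
90 (array([515.18, 204.07]), 'th', np.float64(0.301), 'radial', np.float64(-0.82), 'tan', np.float64(0.43), np.float64(-0.867))
85 (array([515.4 , 205.34]), 'th', np.float64(0.318), 'radial', np.float64(-0.11), 'tan', np.float64(1.51), np.float64(-0.864))
80 (array([515.42, 205.77]), 'th', np.float64(0.288), 'radial', np.float64(0.08), 'tan', np.float64(1.89), np.float64(-0.865))
```

View pics/d.png

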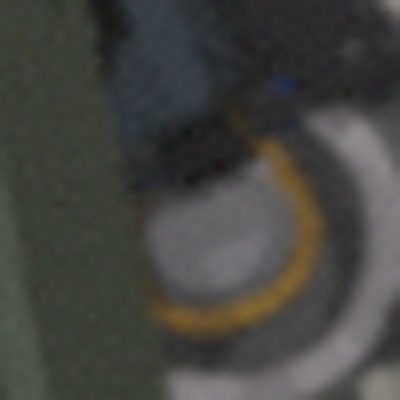

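```bash
sed -i 's|    return cv2.resize(m,(n,n),interpolation=cv2.INTER_AREA).astype(float)\ndef go||; s|^    fill(m,f,w((\*axis,0),np.r_\[circ(18.8,z+5),circ(18.8,99)\]),o,0)|&\n    if z<88: fill(m,f,w((*axis,0),np.r_[circ(21.6,min(z+5,90)),circ(21.6,90)]),o,0)|' sp.py; python3 - <<'E'
from sp import *
f=viewer.grab_frame("top")
for z in (90,87,84,82,80,78,76): print(z,go(f,z,np.array([516.1,204.]),(191,220),(220,250)))
E
```

```text
90 (array([515.2 , 203.82]), 'th', np.float64(0.294), 'radial', np.float64(-0.9), 'tan', np.float64(0.19), np.float64(-0.867))
87 (array([514.35, 203.81]), 'th', np.float64(0.247), 'radial', np.float64(-1.68), 'tan', np.float64(0.53), np.float64(-0.872))
84 (array([514.61, 204.37]), 'th', np.float64(0.247), 'radial', np.float64(-1.21), 'tan', np.float64(0.93), np.float64(-0.872))
82 (array([514.87, 204.73]), 'th', np.float64(0.256), 'radial', np.float64(-0.83), 'tan', np.float64(1.16), np.float64(-0.873))
80 (array([514.76, 204.92]), 'th', np.float64(0.241), 'radial', np.float64(-0.86), 'tan', np.float64(1.38), np.float64(-0.871))
78 (array([515.03, 205.58]), 'th', np.float64(0.253), 'radial', np.float64(-0.35), 'tan', np.float64(1.87), np.float64(-0.869))
76 (array([514.87, 205.71]), 'th', np.float64(0.236), 'radial', np.float64(-0.44), 'tan', np.float64(2.06), np.float64(-0.869))
```

Call:
{"name": "apply_moves", "arguments": {
  "delta_pos": [
    [-0.004,-0.002,0],
    [-0.004,-0.002,-0.01],
    [-0.004,-0.002,-0.02],
    [-0.004,-0.002,-0.03],
    [-0.004,-0.002,-0.03]
  ],
  "rot": [
    [0,0,0],
    [0,0,0],
    [0,0,0],
    [0,0,0],
    [0,0,0]
  ],
  "hand": [0.347,0.347,0.347,0.347,0.347]
}}

```text
time_s: 13.75
ee_pos: [543.3, 214.8, 132.9]
ee_rot: [180.0, 0.0, -156.5]
force: [-0.3, -0.3, -2.3]
gripper_width: 31.8
gripper_force: 26.4
```

```bash
python3 - <<'E'
from sp import *
s=env.state(); print(s["ee_pos"],s["force"],s["torque"],s["gripper_width"],s["gripper_force"])
ims=[]
for c in("top","scene"):
    f=viewer.grab_frame(c); np.savez(c+"3.npz",pixels=f["pixels"],camera_matrix=f["camera_matrix"],R=f["R"],t=f["t"])
    u=proj(f,[522,205,94]).astype(int)-25; print(c,u)
    im=cv2.cvtColor(f["pixels"],cv2.COLOR_RGB2BGR)[u[1]:u[1]+50,u[0]:u[0]+50]
    im=np.clip(cv2.resize(im,(400,400),interpolation=cv2.INTER_CUBIC)*1.6,0,255).astype(np.uint8)
    for z,col in((90,(0,0,255)),(78,(0,255,0))):
      a=np.radians(23.5)
      for s_ in (1,-1):
        t=np.linspace(np.pi*.35,np.pi,30); L=np.c_[26*np.cos(t)+23,s_*26*np.sin(t)]; cc,d=np.cos(.2*s_),np.sin(.2*s_)
        L=np.c_[cc*L[:,0]-d*L[:,1]-23-2,d*L[:,0]+cc*L[:,1],0*t+z+4]
        q=np.round((P(f,w((516.3,203.6,a),L))-u+.5)*8).astype(int); cv2.polylines(im,[q],False,col,1)
    ims.append(im)
cv2.imwrite("pics/e.png",np.hstack(ims))
E
```

```text
[543.33711071 214.83510814 132.9190724 ] [-0.34638134 -0.34625631 -2.28218728] [ 0.07180565  0.05175818 -0.02002044] 31.76361268866528 26.372646689414978
top [173 202]
scene [313 234]
```

View pics/e.png

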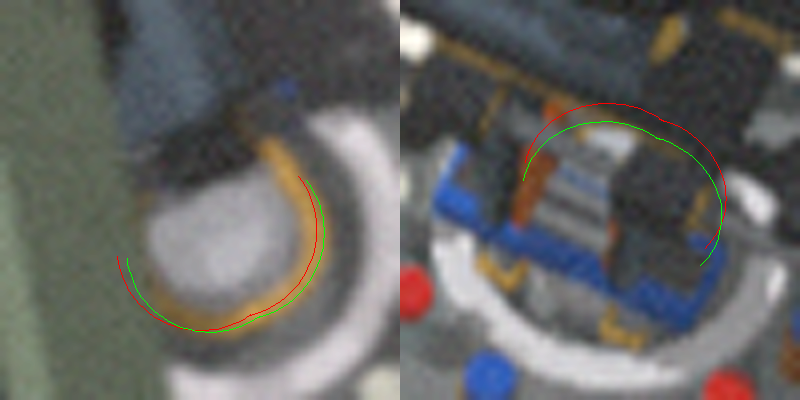

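Call:
{"name": "apply_moves", "arguments": {
  "delta_pos": [
    [0,0,-0.01],
    [0,0,-0.02],
    [0,0,-0.03],
    [0,0,-0.04],
    [0,0,-0.04]
  ],
  "rot": [
    [0,0,0],
    [0,0,0],
    [0,0,0],
    [0,0,0],
    [0,0,0]
  ],
  "hand": [0.347,0.347,0.347,0.347,0.347]
}}

```text
time_s: 14.27
ee_pos: [543.1, 214.7, 128.1]
ee_rot: [180.0, -0.0, -156.5]
force: [0.3, 0.7, -2.5]
gripper_width: 31.9
gripper_force: 26.3
```

Call:
{"name": "apply_moves", "arguments": {
  "delta_pos": [
    [0,0,-0.004],
    [0,0,-0.008],
    [0,0,-0.012],
    [0,0,-0.012],
    [0,0,-0.012]
  ],
  "rot": [
    [0,0,0],
    [0,0,0],
    [0,0,0],
    [0,0,0],
    [0,0,0]
  ],
  "hand": [0.347,0.347,0.347,0.347,0.347]
}}

```text
time_s: 14.68
ee_pos: [543.2, 214.7, 127.0]
ee_rot: [180.0, -0.0, -156.5]
force: [1.3, 0.7, -1.4]
gripper_width: 31.8
gripper_force: 26.3
```

Call:
{"name": "apply_moves", "arguments": {
  "delta_pos": [
    [0,0,-0.003],
    [0,0,-0.006],
    [0,0,-0.006],
    [0,0,-0.006]
  ],
  "rot": [
    [0,0,0],
    [0,0,0],
    [0,0,0],
    [0,0,0]
  ],
  "hand": [0.347,0.347,0.347,0.347]
}}

```text
time_s: 15.02
ee_pos: [543.3, 214.8, 126.7]
ee_rot: [180.0, 0.0, -156.5]
force: [-0.4, -1.5, 1.3]
gripper_width: 32.0
gripper_force: 26.6
```

Call:
{"name": "apply_moves", "arguments": {
  "delta_pos": [
    [0,0,-0.003],
    [0,0,-0.006],
    [0,0,-0.006],
    [0,0,-0.006]
  ],
  "rot": [
    [0,0,0],
    [0,0,0],
    [0,0,0],
    [0,0,0]
  ],
  "hand": [0.347,0.347,0.347,0.347]
}}

```text
time_s: 15.35
ee_pos: [543.4, 214.8, 126.6]
ee_rot: [180.0, 0.1, -156.5]
force: [-1.6, -0.4, 5.9]
gripper_width: 32.0
gripper_force: 26.8
```

Call:
{"name": "apply_moves", "arguments": {
  "delta_pos": [
    [0,0,0.003],
    [0.003,0.0015,0.005],
    [0.006,0.003,0.005],
    [0.01,0.0045,0.005],
    [0.014,0.006,0.005],
    [0.018,0.008,0.005],
    [0.02,0.009,0.005],
    [0.02,0.009,0.005]
  ],
  "rot": [
    [0,0,0],
    [0,0,0],
    [0,0,0],
    [0,0,0],
    [0,0,0],
    [0,0,0],
    [0,0,0],
    [0,0,0]
  ],
  "hand": [0.347,0.365,0.385,0.41,0.435,0.46,0.48,0.48]
}}

```text
time_s: 16.02
ee_pos: [545.4, 215.8, 126.4]
ee_rot: [180.0, -0.0, -156.5]
force: [-1.6, -1.1, 5.2]
gripper_width: 43.8
gripper_force: 22.0
```

Call:
{"name": "apply_moves", "arguments": {
  "delta_pos": [
    [0.004,0.002,0],
    [0.009,0.004,0],
    [0.013,0.006,0],
    [0.017,0.0075,0],
    [0.02,0.009,0],
    [0.02,0.009,0],
    [0.02,0.009,0],
    [0.02,0.009,0]
  ],
  "rot": [
    [0,0,0],
    [0,0,0],
    [0,0,0],
    [0,0,0],
    [0,0,0],
    [0,0,0],
    [0,0,0],
    [0,0,0]
  ],
  "hand": [0.505,0.53,0.56,0.585,0.61,0.637,0.637,0.637]
}}

```text
time_s: 16.68
ee_pos: [548.1, 216.9, 125.9]
ee_rot: [-180.0, 0.0, -156.5]
force: [-1.2, -0.8, 1.7]
gripper_width: 58.1
gripper_force: 17.6
```

Call:
{"name": "apply_moves", "arguments": {
  "delta_pos": [
    [0,0,0.01],
    [0,0,0.02],
    [0,0,0.03],
    [0,0,0.03]
  ],
  "rot": [
    [0,0,0],
    [0,0,0],
    [0,0,0],
    [0,0,0]
  ],
  "hand": [0.637,0.637,0.637,0.637]
}}

```text
time_s: 17.02
ee_pos: [548.3, 217.0, 129.6]
ee_rot: [180.0, 0.0, -156.5]
force: [-0.0, -0.3, -2.6]
gripper_width: 58.1
gripper_force: 18.2
```

Call:
{"name": "apply_moves", "arguments": {
  "delta_pos": [
    [0,0,0.015],
    [0,0,0.03],
    [0,0,0.05],
    [0,0,0.05]
  ],
  "rot": [
    [0,0,0],
    [0,0,0],
    [0,0,0],
    [0,0,0]
  ],
  "hand": [0.637,0.637,0.637,0.637]
}}

```text
time_s: 17.35
ee_pos: [548.4, 217.1, 136.3]
ee_rot: [180.0, 0.1, -156.5]
force: [0.3, 0.2, -1.2]
gripper_width: 58.0
gripper_force: 18.2
```

Call:
{"name": "apply_moves", "arguments": {
  "delta_pos": [
    [0,0,0.1],
    [0,0,0.25],
    [0,0,0.422],
    [0,0,0.422]
  ],
  "rot": [
    [0,0,0],
    [0,0,0],
    [0,0,0],
    [0,0,0]
  ],
  "hand": [0.637,0.637,0.637,0.637]
}}

```text
time_s: 17.68
ee_pos: [550.3, 217.8, 190.5]
ee_rot: [-180.0, 0.5, -156.5]
force: [0.6, 0.3, -1.4]
gripper_width: 58.0
gripper_force: 18.2
```

Call:
{"name": "apply_moves", "arguments": {
  "delta_pos": [
    [0.003,-0.15,0],
    [0.006,-0.35,0],
    [0.01,-0.6,0],
    [0.013,-0.8,0],
    [0.013,-0.936,0]
  ],
  "rot": [
    [0,0,-0.02],
    [0,0,-0.04],
    [0,0,-0.07],
    [0,0,-0.1],
    [0,0,-0.112]
  ],
  "hand": [0.637,0.637,0.637,0.637,0.637]
}}

```text
time_s: 18.1
ee_pos: [549.0, 102.5, 185.3]
ee_rot: [-180.0, -0.1, -166.3]
force: [0.7, 1.0, -1.8]
gripper_width: 58.2
gripper_force: 18.2
```

Call:
{"name": "apply_moves", "arguments": {
  "delta_pos": [
    [0.003,-0.23,0],
    [0.006,-0.47,0],
    [0.01,-0.7,0],
    [0.013,-0.936,0],
    [0.013,-0.936,0]
  ],
  "rot": [
    [0,0,-0.03],
    [0,0,-0.06],
    [0,0,-0.09],
    [0,0,-0.112],
    [0,0,-0.112]
  ],
  "hand": [0.637,0.637,0.637,0.637,0.637]
}}

```text
time_s: 18.52
ee_pos: [550.7, -12.1, 185.4]
ee_rot: [-179.8, -0.1, -176.0]
force: [-0.1, 0.4, -2.1]
gripper_width: 58.1
gripper_force: 18.2
```

```bash
python3 - <<'E'
from fit import *
fs=[viewer.grab_frame(c) for c in("top","scene")]
def rm(f,q,o,n,z):
    m=np.zeros((n*S,n*S),np.uint8)
    for zz in(z,z+4):
        fill(m,f,w(q,circ(26,zz)),o,255)
        for s in(1,-1): fill(m,f,w(q,rect(23,43,s*3,s*17,zz)),o,255)
    for s in(1,-1): fill(m,f,w(q,rect(26,40,s*6,s*14,z+2)),o,0)
    fill(m,f,w(q,circ(20,z+4)),o,0)
    if z<88: fill(m,f,w((516.5,203.5,0),np.r_[circ(21.6,z+6),circ(21.6,90)]),o,0)
    fill(m,f,w((516.5,203.5,0),np.r_[circ(18.8,90),circ(18.8,99)]),o,0)
    return cv2.resize(m,(n,n),interpolation=cv2.INTER_AREA).astype(float)
for z in(66,70,74,78,84,90): print(z,run(fs,lambda f,q,o,n:rm(f,q,o,n,z),gold,z+2,(516,203,[.41]),48), run(fs[:1],lambda f,q,o,n:rm(f,q,o,n,z),gold,z+2,(516,203,[.41]),48)[:2],run(fs[1:],lambda f,q,o,n:rm(f,q,o,n,z),gold,z+2,(516,203,[.41]),48)[:2])
f=fs[0];u=proj(f,[516,203,72]).astype(int)
g=gold(f["pixels"][u[1]-18:u[1]+16,u[0]-18:u[0]+18]); print("\n".join("".join("#" if v>25 else "." for v in r) for r in g))
f=fs[1];u=proj(f,[516,203,72]).astype(int)
g=gold(f["pixels"][u[1]-18:u[1]+16,u[0]-18:u[0]+18]); print("\n".join("".join("#" if v>25 else "." for v in r) for r in g))
E
```

```text
66 (array([514.9 , 201.55]), np.float64(22.5), np.float64(-0.709)) (array([515.02, 203.49]), np.float64(24.13)) (array([513.1 , 199.16]), np.float64(22.65))
70 (array([514.69, 201.26]), np.float64(23.51), np.float64(-0.781)) (array([514.96, 202.54]), np.float64(24.52)) (array([514.48, 200.3 ]), np.float64(22.94))
74 (array([515.15, 201.58]), np.float64(23.36), np.float64(-0.805)) (array([514.8 , 201.98]), np.float64(24.65)) (array([515.71, 201.79]), np.float64(22.82))
78 (array([515.97, 202.27]), np.float64(23.16), np.float64(-0.776)) (array([514.51, 200.43]), np.float64(24.84)) (array([518.76, 203.31]), np.float64(23.44))
84 (array([518.63, 203.7 ]), np.float64(23.2), np.float64(-0.662)) (array([513.95, 200.28]), np.float64(23.58)) (array([520.09, 204.94]), np.float64(23.15))
90 (array([513.98, 199.39]), np.float64(26.56), np.float64(-0.542)) (array([513.01, 199.2 ]), np.float64(23.42)) (array([523.39, 207.81]), np.float64(22.39))
....................................
....................................
.................##.................
...............#####................
......
[... 1661 characters left out ...]
......##..........................
........##..........................
........##..................##......
........##..................##......
........##..................#.......
.......###.................##.......
.......###.................##.......
.......###................###.......
.......####..............###........
.......#####............###.........
......##...##.........####..........
......#....#....#....####...........
.....##...##...#########............
.....##..##...##.######.............
......#####..##...###...............
........##...##...##................
............##...##.................
............###..##.................
.............#####..................
```

The ring fits at z of about 70, closed and in the groove. Now the pliers go back to the stand.

Call:
{"name": "apply_moves", "arguments": {
  "delta_pos": [
    [0.003,-0.23,0],
    [0.006,-0.47,0],
    [0.01,-0.7,0],
    [0.013,-0.936,0]
  ],
  "rot": [
    [0,0,-0.03],
    [0,0,-0.06],
    [0,0,-0.09],
    [0,0,-0.112]
  ],
  "hand": [0.637,0.637,0.637,0.637]
}}

```text
time_s: 18.95
ee_pos: [552.7, -119.6, 185.9]
ee_rot: [180.0, -0.0, 174.6]
force: [1.7, 0.4, -1.7]
gripper_width: 58.5
gripper_force: 18.2
```

Call:
{"name": "apply_moves", "arguments": {
  "delta_pos": [
    [0.003,-0.23,0],
    [0.006,-0.47,0],
    [0.01,-0.7,0],
    [0.012,-0.85,0],
    [0.012,-0.9345,0],
    [0.012,-0.9345,0],
    [0.012,-0.9345,0]
  ],
  "rot": [
    [0,0,-0.03],
    [0,0,-0.06],
    [0,0,-0.09],
    [0,0,-0.112],
    [0,0,-0.112],
    [0,0,-0.112],
    [0,0,-0.112]
  ],
  "hand": [0.637,0.637,0.637,0.637,0.637,0.637,0.637]
}}

```text
time_s: 19.53
ee_pos: [554.2, -231.0, 185.9]
ee_rot: [179.9, -0.1, 165.1]
force: [0.3, 0.3, -1.6]
gripper_width: 58.2
gripper_force: 18.2
```

Call:
{"name": "apply_moves", "arguments": {
  "delta_pos": [
    [0,0,-0.15],
    [0,0,-0.3],
    [0,0,-0.45],
    [0,0,-0.55],
    [0,0,-0.6],
    [0,0,-0.6],
    [0,0,-0.6]
  ],
  "rot": [
    [0,0,0],
    [0,0,0],
    [0,0,0],
    [0,0,0],
    [0,0,0],
    [0,0,0],
    [0,0,0]
  ],
  "hand": [0.637,0.637,0.637,0.637,0.637,0.637,0.637]
}}

```text
time_s: 20.12
ee_pos: [554.5, -231.2, 114.7]
ee_rot: [180.0, 0.0, 165.1]
force: [-0.1, 1.1, -1.9]
gripper_width: 58.5
gripper_force: 18.2
```

```bash
python3 - <<'E'
from h import *
s=env.state(); print(s["ee_pos"],s["ee_rot"],s["force"])
F={c:dict(np.load(c+".npz")) for c in("top","scene")}
from fit import *
from scipy.optimize import minimize
# stand base 80x110 footprint: dark vs light, initial pictures (scene)
for c,f in F.items():
    print(c,[ (d["score"].round(2),np.round(ray(f,d["position"],0)[:2],1)) for d in []])
f=F["scene"]; n=70; o=np.round(proj(f,[554,-232,0])).astype(int)-n//2
g=f["pixels"][o[1]:o[1]+n,o[0]:o[0]+n].astype(float)
for c,f in F.items():
    fr=viewer.grab_frame(c)
    for d in spotter.landmark_of(fr,"stand")[:4]: print(c,round(d["score"],2),np.round(ray(fr,d["position"],0),1))
E
```

```text
[ 554.52894877 -231.2094503   114.73594456] [1.79982159e+02 1.65872688e-02 1.65085287e+02] [-0.12322334  1.14176339 -1.86047572]
top []
scene []
top 0.85 [411.5 -98.2   0. ]
top 0.7 [513.1  32.7   0. ]
top 0.51 [ 551.6 -232.6    0. ]
scene 0.94 [ 549.4 -235.6    0. ]
scene 0.8 [ 356.5 -284.1    0. ]
scene 0.65 [ 403.4 -110.5    0. ]
```

Call:
{"name": "apply_moves", "arguments": {
  "delta_pos": [
    [0,0,-0.06],
    [0,0,-0.12],
    [0,0,-0.18],
    [0,0,-0.24],
    [0,0,-0.3],
    [0,0,-0.34],
    [0,0,-0.37],
    [0,0,-0.38],
    [0,0,-0.38]
  ],
  "rot": [
    [0,0,0],
    [0,0,0],
    [0,0,0],
    [0,0,0],
    [0,0,0],
    [0,0,0],
    [0,0,0],
    [0,0,0],
    [0,0,0]
  ],
  "hand": [0.637,0.637,0.637,0.637,0.637,0.637,0.637,0.637,0.637]
}}

```text
time_s: 21.07
ee_pos: [554.0, -232.1, 68.4]
ee_rot: [180.0, -0.0, 165.0]
force: [0.4, -0.1, -2.0]
gripper_width: 58.4
gripper_force: 18.2
```

Call:
{"name": "apply_moves", "arguments": {
  "delta_pos": [
    [0,0,-0.006],
    [0,0,-0.012],
    [0,0,-0.018],
    [0,0,-0.018],
    [0,0,-0.018]
  ],
  "rot": [
    [0,0,0],
    [0,0,0],
    [0,0,0],
    [0,0,0],
    [0,0,0]
  ],
  "hand": [0.637,0.637,0.637,0.637,0.637]
}}

```text
time_s: 21.48
ee_pos: [554.2, -232.2, 66.7]
ee_rot: [180.0, 0.0, 165.0]
force: [0.3, 0.2, -1.7]
gripper_width: 58.1
gripper_force: 18.2
```

Call:
{"name": "apply_moves", "arguments": {
  "delta_pos": [
    [0,0,-0.002],
    [0,0,-0.004],
    [0,0,-0.005],
    [0,0,-0.005]
  ],
  "rot": [
    [0,0,0],
    [0,0,0],
    [0,0,0],
    [0,0,0]
  ],
  "hand": [0.637,0.637,0.637,0.637]
}}

```text
time_s: 21.82
ee_pos: [554.3, -232.2, 66.6]
ee_rot: [180.0, 0.0, 165.0]
force: [-1.3, 1.0, 3.6]
gripper_width: 57.9
gripper_force: 18.5
```

Contact has been felt, so I'm opening slowly and then lifting away.

Call:
{"name": "apply_moves", "arguments": {
  "delta_pos": [
    [0,0,0],
    [0,0,0],
    [0,0,0],
    [0,0,0],
    [0,0,0],
    [0,0,0],
    [0,0,0],
    [0,0,0],
    [0,0,0]
  ],
  "rot": [
    [0,0,0],
    [0,0,0],
    [0,0,0],
    [0,0,0],
    [0,0,0],
    [0,0,0],
    [0,0,0],
    [0,0,0],
    [0,0,0]
  ],
  "hand": [0.65,0.665,0.68,0.7,0.75,0.85,1,1,1]
}}

```text
time_s: 22.57
ee_pos: [554.1, -232.2, 65.8]
ee_rot: [180.0, -0.0, 165.0]
force: [0.2, -0.5, -0.4]
gripper_width: 90.2
gripper_force: 0.0
```

Call:
{"name": "apply_moves", "arguments": {
  "delta_pos": [
    [0,0,0.08],
    [0,0,0.2],
    [0,0,0.4],
    [0,0,0.6],
    [0,0,0.8],
    [0,0,1],
    [0,0,1]
  ],
  "rot": [
    [0,0,0],
    [0,0,0],
    [0,0,0],
    [0,0,0],
    [0,0,0],
    [0,0,0],
    [0,0,0]
  ],
  "hand": [1,1,1,1,1,1,1]
}}

```text
time_s: 23.15
ee_pos: [556.9, -233.4, 192.3]
ee_rot: [-179.9, 0.6, 165.0]
force: [1.5, -0.4, 0.5]
gripper_width: 91.5
gripper_force: 0.0
```

Call:
{"name": "apply_moves", "arguments": {
  "delta_pos": [
    [-0.2,0.2,0.2],
    [-0.5,0.5,0.3],
    [-0.8,0.8,0.3],
    [-1,1,0.3],
    [-1,1,0.3],
    [-1,1,0.3]
  ],
  "rot": [
    [0,0,0],
    [0,0,0],
    [0,0,0],
    [0,0,0],
    [0,0,0],
    [0,0,0]
  ],
  "hand": [1,1,1,1,1,1]
}}

```text
time_s: 23.65
ee_pos: [431.7, -110.3, 222.5]
ee_rot: [180.0, -0.0, 165.1]
force: [-0.2, -0.5, -0.5]
gripper_width: 91.4
gripper_force: 0.0
```

```bash
python3 - <<'E'
from fit import *
fs=[viewer.grab_frame(c) for c in("top","scene")]
R=lambda fs:run(fs,lambda f,q,o,n:plmask(f,q,o,n,5,0),bo,50,(553,-235,[-.25]),52)
print(R(fs),R(fs[1:]),R(fs[:1]))
F=[dict(np.load(c+".npz")) for c in("top","scene")]
d=np.abs(fs[1]["pixels"].astype(int)-F[1]["pixels"]).max(-1)
u=proj(fs[1],[554,-232,50]).astype(int)
for a in(fs[1],F[1]):
  v=bo(a["pixels"][u[1]-22:u[1]+22,u[0]-16:u[0]+16]); print("\n".join("".join("#" if x else "." for x in r) for r in v))
s=env.state();print(s["ee_pos"],s["time_s"])
E
```

```text
(array([ 554.58, -231.11]), np.float64(-15.28), np.float64(-0.772)) (array([ 554.96, -232.54]), np.float64(-15.28), np.float64(-0.867)) (array([ 553.74, -230.64]), np.float64(-14.58), np.float64(-0.692))
................................
............####................
.........#######................
........########................
........########................
........########................
.........#######................
.........########...............
.........########...............
.........########...............
.........########...............
.........########...............
..........#######...............
........#.#...#..##.............
........#........##.............
........####.....###............
.........###........###.........
.........####...#######.........
.........####..########.........
..........###.#########.........
..........####.#########........
...........###.#########........
...........#############........
............###.########........
............###.########........
.............##.########........
.............##.########........
.....
[... 1357 characters left out ...]
...###.########........
.............##.########........
.............###########........
..............##.#######........
..............##.######.##......
..............##.##.....###.....
...............####....####.....
...............############.....
................###########.....
................##########......
.................######.........
..................##............
................................
................................
................................
................................
................................
................................
................................
................................
[ 434.77853297 -112.4094169   222.5238406 ] 23.75
```

```bash
python3 -c "
from h import *
print(env.job_done())"
```

```text
the job is handed in; nothing more can be done
None
```

The job is handed in after about 24 s of robot time: camera fits put the ring closed in the groove and the pliers upright in their stand within about 1 mm of where they started, though the hand-in call returned no verdict.

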